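# Put the stray nail polishes back with their own kind

### The arm

A 6-joint arm with a two-finger parallel gripper is mounted at the origin on the work surface. World frame = base frame: x ahead of the robot, y to its left, z up, the work surface at z = 0. Lengths are in m, angles in rad, forces in N, time in s.
With the tool pointing down it reaches from about 0.25 to 0.775 m from the base axis. Payload 4 kg.
Tool frame: the origin (TCP) lies at the very end of the fingers, on their centre line; the grasp point (between the pads) lies 19 mm behind it; x points along the fingers, y is the direction in which the jaws open and shut, and the axes are right-handed (so a half turn about x gives the same grasp; the last joint's range is limited). The gripper opens to 94 mm and grips with 3 to 60 N. Pads are 16 mm wide; open, the fingers measure 119 mm over their backs; the gripper's body (75 mm by 177 mm) begins 78 mm behind the grasp point.
Start: joints at [-1.383, 0.087, 1.371, -0, 1.684, -0.103], TCP at [0.158, -0.527, 0.206] pointing down, gripper open.
Joint ranges: [-3.1, 3.1], [-0.76, 2.03], [0.27, 2.55], [-1.08, 4.22], [0.17, 2.65], [-2.57, 2.57]. Speed limits (rad/s): [2.79, 2.79, 3.14, 3.14, 3.14, 3.14].

### API

Orientations are given as [roll, pitch, yaw] about the fixed x, y, z axes, in that order (R = Rz(yaw) Ry(pitch) Rx(roll)).
In Python, from bench import robot gives the robot as it stands.
- The arm moves only by the tool carry_out, never from a script. Its argument "targets" is a list of rows, each a list of 5 numbers: the closure, from 0 (fully open) to 1 (shut), then the shift along the tool's x, y, z in cm, then the turn about the tool's x in degrees. In form: [[fingers, tx, ty, tz, turn], ...]. A call has 1 to 20 rows; each row shifts and turns the commanded pose from where the row before left it, along the tool's axes as they then stand; what a row does not reach is not made up. A row lasts 1/10 s, in which the tool goes at most 50 mm and 8.59 degrees, less where a joint would pass 70% of its speed; a pose out of reach is approached as far as the arm can. A call is refused whole if a number of a shift passes 5 or a number of a turn 8.59, either way. A call with a gripper value outside its range is refused whole. The fingers move at their own pace and stop on an object; the grip force is fixed at half the most. Time passes only in rows, so rows that do not move let the fingers close. It gives the time, the measured TCP pose, the force and the opening at its end, in the units of the state.
- robot.get_obs(): the state, without advancing time (a new reading comes with each control period).
- robot.snapshot(name): name is "scene" or "top" or "wrist"; returns a dict with "image" (400x640x3 uint8, red, green, blue), "camera_matrix" (3x3 intrinsics, pixels), "pose" (4x4, takes a point from camera to world coordinates). Camera axes: x right, y up, looking along -z (the intrinsics and any distortion apply to the point x, -y, -z); pixel columns grow to the right and rows downward; lengths in m; the calibration is good to about 2 mm. The wrist camera is an equidistant fisheye: a pixel r from the principal point sees the ray r / f radians off the axis. A picture is of the moment at which its call begins. There is no depth.
- robot.close_job(): hands the job in, once; it reports no verdict.
The state is a dict: "time": time; "joint_positions": joint angles; "qvel": joint speeds; "joint_torque": joint torques, N m; "tool_pos": TCP position; "ee_rot": TCP orientation; "wrist_force": force on the tool from outside, world axes, zero at the start; "wrist_torque": the same for the moment, N m; "width": finger opening in m.
Only numpy, scipy, OpenCV 4.12 (cv2) and the standard library are available. Lean on these libraries where they do the work, as an engineer would, in place of code of your own. Each camera call takes 0.05 s, during which the arm holds its last target. There are 200 camera calls.

### The job

Clear up the manicure desk after class: put each of the four silver-capped polish bottles that stand loose on the desk back upright into the empty cell of the white stock tray that holds bottles of its own shape and size (tall round, miniature, square, bell-shaped). They are glass, so keep them upright and set them down rather than dropping them, and leave the oil dropper bottle and the remover pump bottle standing where they are.

Things in the scene. Friction and masses are not known exactly. Their poses are not given: they have to be found in the camera images.
- tall_centre (a point): The stray tall straight round bottle: black body 32 mm across and 52 mm high, total height 98 mm; silver round cap 16 mm across, from 58 to 98 mm above its foot. It stands loose on the desk top, not in a tray. This point is on its upright axis, half-way up (49 mm above its foot); z is up. Take it by the cap: the body is wider than the cap.
- mini_centre (a point): The stray miniature round bottle, the smallest: black body 24 mm across and 24 mm high, total height 60 mm; silver round cap 14 mm across, from 28 to 60 mm above its foot. It stands loose on the desk top, not in a tray. This point is on its upright axis, half-way up (30 mm above its foot); z is up. Take it by the cap: the body is wider than the cap.
- square_centre (a point): The stray square bottle: black body 36 x 36 mm and 39 mm high, total height 80 mm; silver square cap 16 x 16 mm, faces parallel to the body's x and y axes, from 42 to 80 mm above its foot. It stands loose on the desk top, not in a tray. This point is on its upright axis, half-way up (40 mm above its foot); z is up. Take it by the cap: the body is wider than the cap.
- bell_centre (a point): The stray bell-shaped bottle: black body 46 mm across at the foot, narrowing like a cone to 20 mm at 34 mm, total height 74 mm; silver round cap 16 mm across, from 36 to 74 mm above its foot. It stands loose on the desk top, not in a tray. This point is on its upright axis, half-way up (37 mm above its foot); z is up. Take it by the cap: the body is wider than the cap.
- free_tall (a point): Centre of the floor (4 mm above the desk) of the empty cell in the fixed white tray for tall straight round bottles: a row of three cells along x (y level across the row, z up); the end cell on the +x side of its row is empty, two hold loose tall straight round bottles like the stray. Cells 48 x 48 mm inside, 52 mm centre to centre; walls 4 mm thick, rims 12 mm above the cell floor.
- free_mini (a point): Centre of the floor (4 mm above the desk) of the empty cell in the fixed white tray for miniature round bottles: a row of three cells along x (y level across the row, z up); the middle cell of its row is empty, two hold loose miniature round bottles like the stray. Cells 40 x 40 mm inside, 44 mm centre to centre; walls 4 mm thick, rims 12 mm above the cell floor.
- free_square (a point): Centre of the floor (4 mm above the desk) of the empty cell in the fixed white tray for square bottles: a row of three cells along x (y level across the row, z up); the end cell on the -x side of its row is empty, two hold loose square bottles like the stray. Cells 52 x 52 mm inside, 56 mm centre to centre; walls 4 mm thick, rims 12 mm above the cell floor.
- free_bell (a point): Centre of the floor (4 mm above the desk) of the empty cell in the fixed white tray for bell-shaped bottles: a row of three cells along x (y level across the row, z up); the end cell on the +x side of its row is empty, two hold loose bell-shaped bottles like the stray. Cells 62 x 62 mm inside, 66 mm centre to centre; walls 4 mm thick, rims 12 mm above the cell floor.
- oil_centre (a point): Bystander: amber glass dropper bottle of cuticle oil, 28 mm across, 85 mm high, white collar and black rubber bulb on top; not a polish and has no tray. This point is on its axis, half-way up (42 mm above its foot).
- pump_centre (a point): Bystander: clear remover bottle with a white press-down pump dish on top, 60 mm across, 119 mm high. This point is on its axis, half-way up (60 mm above its foot).
Things that resemble listed ones, but are neither listed nor needed, are in the scene too. Leave any yellow look-alike of the part that bears square_centre alone.

How it is judged:
By the outcome, as a careful person would: the job done as asked, in the order asked, and still so for the second after the job is handed in, with the robot touching nothing.
It also fails if it takes over 109 s, if anything falls off the work surface, if the arm or the gripper's body presses on something with over 40 N, if the wrist force passes 120 N, or if a joint passes its speed limit or range.

## Working session

There is one attempt and no reset: what is moved stays moved. The work goes in short steps, Python scripts to look and compute and a tool call to move; the robot and the scene stay as the last step left them, time stands still between calls to the robot, and variables do not carry over. Pictures are saved under pics/ and viewed, about 12 in all and at most 16, crops included, and the job is handed in when it is done.

Besides the shell and the picture viewer there is one more tool, called after "Request:" in YAML: its name, and indented under it one key for each argument. carry_out: Moves the arm, as the interface text tells. Its arguments: {"type":"object","properties":{"targets":{"type":"array","items":{"type":"array","items":{"type":"number"}}}},"required":["targets"]}

```bash
mkdir -p pics; python3 - <<'E'
from bench import robot
import cv2,numpy as np
o=robot.get_obs(); print(o)
for n in("scene","top"):
    s=robot.snapshot(n); cv2.imwrite(f"pics/{n}0.png",s["image"][:,:,::-1]); print(n,s["camera_matrix"],s["pose"].round(4))
E
```

```text
{'time': 0.0, 'joint_positions': array([-1.38310528e+00,  8.79578059e-02,  1.37221409e+00, -7.43340309e-06,
        1.68362074e+00, -1.03103466e-01]), 'qvel': array([-0.00018885,  0.00121704,  0.00097916,  0.00141302,  0.00194061,
       -0.00186144]), 'joint_torque': array([-6.57071141e-04, -3.40181851e+01, -3.02430546e+01,  7.17043877e-02,
        3.30597558e-02, -1.57004915e-04]), 'tool_pos': array([ 0.15758153, -0.52637388,  0.20432304]), 'ee_rot': array([-1.67054161,  1.56859633,  1.76184473]), 'wrist_force': array([-0.14339364, -0.15547545,  0.69327902]), 'wrist_torque': array([-0.01248876,  0.01385196,  0.01535553]), 'width': 0.09392897579762244}
scene [[482.88336055   0.         320.51996077]
 [  0.         482.88336055 201.08225712]
 [  0.           0.           1.        ]] [[ 0.551  -0.6934  0.4644  1.0327]
 [ 0.8344  0.4491 -0.3195 -0.3388]
 [ 0.013   0.5635  0.826   0.9446]
 [ 0.      0.      0.      1.    ]]
top [[491.71702099   0.         313.95365087]
 [  0.         491.71702099 199.68509031]
 [  0.           0.           1.        ]] [[ 2.690e-02  9.935e-01 -1.104e-01  3.661e-01]
 [-9.995e-01  2.840e-02  1.180e-02 -8.000e-04]
 [ 1.490e-02  1.100e-01  9.938e-01  1.439e+00]
 [ 0.000e+00  0.000e+00  0.000e+00  1.000e+00]]
```

View pics/top0.png

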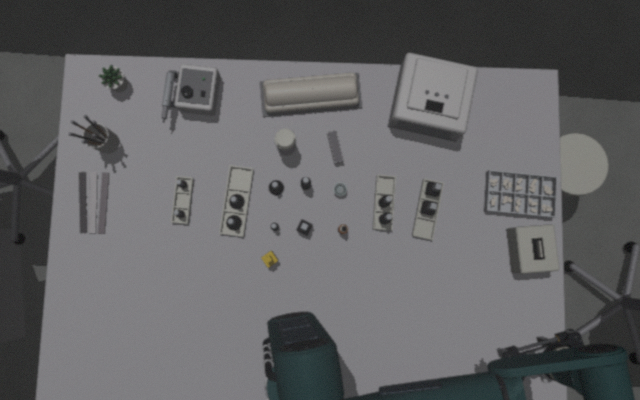

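View pics/scene0.png

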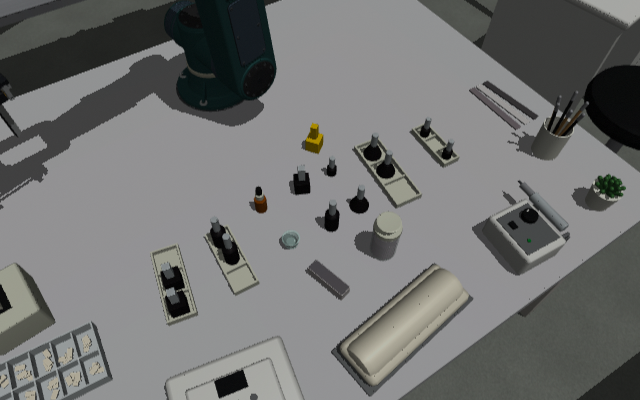

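The top view shows the trays, left to right: mini at (183,201), bell (237,202), tall (384,203) and square (427,210). The strays are bell (276,187), tall (306,184), mini (275,227) and square (304,228). The bystanders are oil at (343,230) and pump (286,140). The yellow decoy square is at (270,259).

Next I'll work out rough positions and the tool axes.

```bash
cat > h.py <<'E'
from bench import robot
import cv2,numpy as np
from scipy.spatial.transform import Rotation as Ro
def ray(s,uv,fish=False):
    K=s["camera_matrix"]; a=(uv[0]-K[0,2])/K[0,0]; b=(uv[1]-K[1,2])/K[1,1]
    if fish:
        t=np.hypot(a,b); k=np.sin(t)/t if t>1e-9 else 1; d=np.array([a*k,b*k,np.cos(t)])
    else: d=np.array([a,b,1.])
    P=s["pose"]; return P[:3,3],P[:3,:3]@(d*[1,-1,-1])
def onz(s,uv,z,fish=False):
    c,d=ray(s,uv,fish); return c+d*(z-c[2])/d[2]
def proj(s,p,fish=False):
    P=s["pose"];q=(P[:3,:3].T@(np.array(p)-P[:3,3]))*[1,-1,-1];K=s["camera_matrix"]
    if fish:
        r=np.hypot(q[0],q[1]);t=np.arctan2(r,q[2]);x,y=q[:2]/r*t
    else: x,y=q[:2]/q[2]
    return np.array([K[0,0]*x+K[0,2],K[1,1]*y+K[1,2]])
def R(): return Ro.from_euler('xyz',robot.get_obs()["ee_rot"]).as_matrix()
def go(p):
    o=robot.get_obs(); print("tcp",o["tool_pos"].round(4),"F",o["wrist_force"].round(1),"w",o["width"].round(4)," need tool cm",(R().T@(np.array(p)-o["tool_pos"])*100).round(2))
E
python3 - <<'E'
from h import *
s=robot.snapshot("top")
for n,uv,z in [("bell",(276,187),.037),("tall",(306,184),.05),("mini",(275,227),.03),("sq",(304,228),.04),("oil",(343,230),.042),("pump",(286,140),.1),("minitray",(183,201),.016),("belltray",(237,202),.016),("talltray",(384,203),.016),("sqtray",(427,210),.016)]:
    print(n,onz(s,uv,z).round(3))
print(R().round(3)); w=robot.snapshot("wrist"); print(w["pose"].round(3),w["camera_matrix"])
go([.42,.0,.3])
E
```

```text
bell [0.555 0.093 0.037]
tall [0.565 0.007 0.05 ]
mini [0.441 0.092 0.03 ]
sq [0.44  0.009 0.04 ]
oil [ 0.437 -0.102  0.042]
pump [0.679 0.065 0.1  ]
minitray [0.509 0.362 0.016]
belltray [0.511 0.206 0.016]
talltray [ 0.52  -0.222  0.016]
sqtray [ 0.503 -0.348  0.016]
[[-0.     0.287 -0.958]
 [ 0.002 -0.958 -0.287]
 [-1.    -0.002 -0.   ]]
[[ 0.286  0.921  0.264  0.235]
 [-0.958  0.275  0.077 -0.503]
 [-0.001 -0.275  0.961  0.385]
 [ 0.     0.     0.     1.   ]] [[309.70691629   0.         322.4881111 ]
 [  0.         309.70691629 201.71833318]
 [  0.           0.           1.        ]]Traceback (most recent call last):
  File "<stdin>", line 6, in <module>
  File "h.py", line 20, in go
    o=robot.get_obs(); print("tcp",o["tool_pos"].round(4),"F",o["wrist_force"].round(1),"w",o["width"].round(4)," need tool cm",(R().T@(np.array(p)-o["tool_pos"])*100).round(2))
                                                                                            ^^^^^^^^^^^^^^^^
AttributeError: 'float' object has no attribute 'round'
```

Request:
carry_out:
  targets:
    - [0.5,-4,0,0,8.35]
    - [0.5,-4,0,0,8.35]
    - [0.5,0,0,0,0]
    - [0.5,0,-4.2,-2.0,0]
    - [0.5,0,-4.2,-2.0,0]
    - [0.5,0,-4.2,-2.0,0]
    - [0.5,0,-4.2,-2.0,0]
    - [0.5,0,-4.2,-2.0,0]
    - [0.5,0,-4.2,-2.0,0]
    - [0.5,0,-4.2,-2.0,0]
    - [0.5,0,-4.2,-2.0,0]
    - [0.5,0,-4.2,-2.0,0]
    - [0.5,0,-4.2,-2.0,0]
    - [0.5,0,-4.2,-2.0,0]
    - [0.5,0,-4.2,-2.0,0]
    - [0.5,0,-4.2,-2.0,0]
    - [0.5,0,0,0,0]
    - [0.5,0,0,0,0]

```text
time: 2.0
tool_pos: [0.4178, 0.0196, 0.2845]
ee_rot: [0.268, 1.569, -2.871]
wrist_force: [0.4, -0.0, -0.4]
width: 0.047
```

```bash
sed -i 's/o\["width"\].round(4)/round(o["width"],4)/' h.py; python3 - <<'E'
from h import *
go([.42,0,.3]); print(R().round(3)); s=robot.snapshot("wrist"); cv2.imwrite("pics/w1.png",s["image"][:,:,::-1]); print(s["pose"].round(3))
np.save("w1.npy",s,allow_pickle=True)
for n,p in dict(bell=[.555,.093,.074],tall=[.565,.007,.098],mini=[.441,.092,.06],sq=[.44,.009,.08]).items(): print(n,proj(s,p,True).round(0))
E
```

```text
tcp [0.4178 0.0196 0.2845] F [ 0.4 -0.  -0.4] w 0.047  need tool cm [-1.55  1.96 -0.21]
[[-0.002  0.003 -1.   ]
 [-0.001 -1.    -0.003]
 [-1.     0.001  0.002]]
[[ 0.002  0.961  0.277  0.499]
 [-1.     0.002  0.001  0.02 ]
 [ 0.001 -0.277  0.961  0.464]
 [ 0.     0.     0.     1.   ]]
bell [264.  72.]
tall [334.  59.]
mini [268. 159.]
sq [331. 162.]
```

View pics/w1.png

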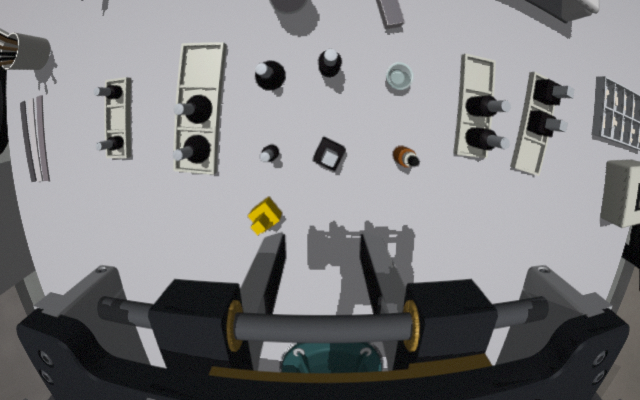

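The wrist view shows bell (268,73), tall (330,62), mini (268,153) and square (329,154, rotated), with the yellow decoy at (264,215) and oil at (405,156). Each stray has only one dark candidate, so identities are clear. I'll enlarge this area.

```bash
python3 - <<'E'
import cv2
i=cv2.imread("pics/w1.png"); cv2.imwrite("pics/w1c.png",cv2.resize(i[40:180,240:370],None,fx=4.25,fy=4.25,interpolation=cv2.INTER_CUBIC))
E
```

```text
(no output)
```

View pics/w1c.png

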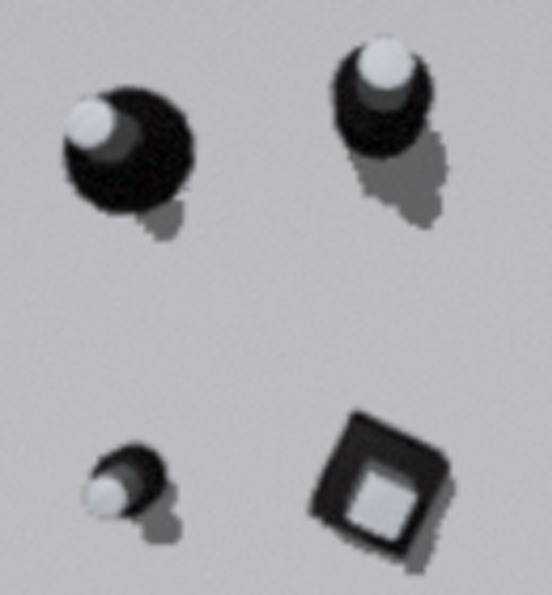

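```bash
python3 - <<'E'
from h import *
s=np.load("w1.npy",allow_pickle=True).item()
c=lambda u,v:(240+u/4.25-.4,40+v/4.25-.4)
for n,uv,z in [("bell",c(90,123),.074),("tall",c(386,62),.098),("mini",c(105,496),.06),("sq",c(381,506),.08)]: print(n,onz(s,uv,z,True).round(4))
q=[onz(s,c(*u),.039,True)[:2] for u in[(357,412),(447,458),(400,556),(310,512)]]; q=np.array(q)
e=np.roll(q,-1,0)-q; print(q.mean(0),np.linalg.norm(e,axis=1),np.degrees(np.arctan2(e[:,1],e[:,0]))%90)
t=robot.snapshot("top"); S={"wrist":(s,True),"top":(t,False)}
for nm,(ss,f) in S.items():
    im=ss["image"].astype(int); m=((im[:,:,0]-im[:,:,2])>4)&(im.sum(2)>330)
    m=cv2.morphologyEx(m.astype(np.uint8),cv2.MORPH_CLOSE,np.ones((5,5)))
    for k in cv2.findContours(m,0,2)[0]:
        if cv2.contourArea(k)<200: continue
        k=cv2.convexHull(k)
        w=np.array([onz(ss,p[0],.016,f)[:2] for p in k],np.float32); r=cv2.minAreaRect(w)
        if max(r[1])<.3: print(nm,k[:,0].mean(0).round(),np.round(r[0],4),np.round(r[1],3),round(r[2],1), w.min(0).round(4),w.max(0).round(4))
E
```

```text
bell [0.5593 0.0973 0.074 ]
tall [0.5712 0.0109 0.098 ]
mini [0.4445 0.0971 0.06  ]
sq [0.4437 0.0114 0.08  ]
[0.44487484 0.01126838] [0.03273309 0.03576526 0.03286375 0.03610175] [63.10840929 65.26480229 63.70345283 65.04000894]
wrist [262. 216.] [0.3457 0.1119] [0.043 0.062] 40.3 [0.3141 0.0883] [0.3781 0.1374]
wrist [630. 195.] [ 0.3772 -0.7007] [0.171 0.083] 23.2 [ 0.3081 -0.7725] [ 0.4667 -0.6644]
wrist [114. 113.] [0.5152 0.37  ] [0.048 0.135] 87.9 [0.4469 0.3437] [0.5836 0.3963]
wrist [536. 136.] [ 0.5079 -0.3491] [0.061 0.173] 78.8 [ 0.4189 -0.3858] [ 0.5976 -0.3037]
wrist [479.  93.] [ 0.5244 -0.2198] [0.057 0.161] 86.1 [ 0.4445 -0.253 ] [ 0.6058 -0.188 ]
wrist [193. 104.] [0.5172 0.2115] [0.071 0.202] 83.9 [0.4133 0.1666] [0.6208 0.2573]
top [536. 248.] [ 0.4007 -0.6687] [0.131 0.11 ] 5.9 [ 0.3316 -0.7279] [ 0.4693 -0.6079]
top [424. 212.] [ 0.5055 -0.349 ] [0.057 0.166] 79.0 [ 0.4244 -0.3831] [ 0.5915 -0.3073]
top [181. 200.] [0.5139 0.3664] [0.047 0.134] 86.5 [0.4479 0.3408] [0.58   0.3905]
top [382. 197.] [ 0.524  -0.2213] [0.053 0.157] 86.7 [ 0.4466 -0.2508] [ 0.6028 -0.1932]
top [238. 202.] [0.5155 0.209 ] [0.07  0.201] 84.0 [0.4154 0.1657] [0.6162 0.2515]
top [583. 162.] [ 0.6559 -0.8136] [0.181 0.14 ] 0.1 [ 0.5655 -0.8833] [ 0.7461 -0.7437]
top [283. 137.] [0.7056 0.0738] [0.053 0.05 ] 72.9 [0.6805 0.0463] [0.7318 0.1021]
top [308.  89.] [0.8508 0.0023] [0.094 0.277] 7.2 [ 0.7908 -0.138 ] [0.9099 0.1437]
```

Tray sizes match the spec, and the trays are yawed by about -3.5 (tall), -3 (mini), -11 (square) and -6 degrees (bell). I'll go above the tall bottle first.

Request:
carry_out:
  targets:
    - [0.5,2.5,0.15,-2.55,0]
    - [0.5,2.5,0.15,-2.55,0]
    - [0.5,2.5,0.15,-2.55,0]
    - [0.5,2.5,0.15,-2.55,0]
    - [0.5,2.5,0.15,-2.55,0]
    - [0.5,2.5,0.15,-2.55,0]
    - [0.5,0,0,0,0]
    - [0.5,0,0,0,0]

```text
time: 2.9
tool_pos: [0.5702, 0.008, 0.135]
ee_rot: [0.028, 1.568, -3.117]
wrist_force: [-0.4, 0.5, 0.5]
width: 0.0469
```

```bash
python3 - <<'E'
from h import *
go([.571,.011,.061]); s=robot.snapshot("wrist"); cv2.imwrite("pics/w2.png",s["image"][:,:,::-1]); np.save("w2.npy",s,allow_pickle=True)
print(proj(s,[.571,.011,.098],True),proj(s,[.5593,.0973,.074],True))
E
```

```text
tcp [0.5702 0.008  0.135 ] F [-0.4  0.5  0.5] w 0.0469  need tool cm [ 7.4 -0.3 -0.1]
[318.87844284 224.11712643] [219.50203025 226.80274502]
```

View pics/w2.png

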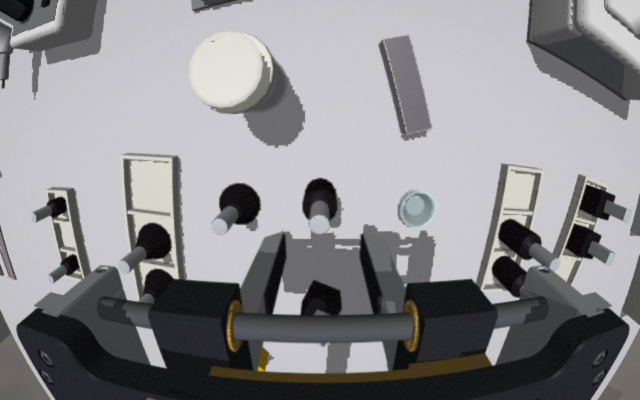

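The cap is at (319,224), where I predicted it. Descend, grip and lift.

Request:
carry_out:
  targets:
    - [0.5,2,-0.3,-0.1,0]
    - [0.5,2,0,0,0]
    - [0.5,2,0,0,0]
    - [0.5,1.4,0,0,0]
    - [0.5,0,0,0,0]
    - [1,0,0,0,0]
    - [1,0,0,0,0]
    - [1,0,0,0,0]
    - [1,0,0,0,0]
    - [1,0,0,0,0]
    - [1,0,0,0,0]

```text
time: 4.05
tool_pos: [0.5725, 0.0128, 0.062]
ee_rot: [2.977, 1.57, -0.165]
wrist_force: [0.4, -0.6, 2.4]
width: 0.0156
```

```bash
python3 - <<'E'
from h import *
s=np.load("w2.npy",allow_pickle=True).item()
print(onz(s,(152,186),.004,True),onz(s,(519,186),.004,True))
go([.576,-.224,.19])
E
```

```text
[0.58089118 0.20379266 0.004     ] [ 0.57971394 -0.22632518  0.004     ]
tcp [0.5725 0.0128 0.062 ] F [ 0.4 -0.6  2.4] w 0.0156  need tool cm [-12.79  23.68  -0.38]
```

Request:
carry_out:
  targets:
    - [1,-1,0,0,0]
    - [1,-2,0,0,0]
    - [1,-2,0,0,0]
    - [1,-2,0,0,0]
    - [1,-2,0,0,0]
    - [1,-1,1,0,0]
    - [1,0,2,-0.1,0]
    - [1,0,2.5,-0.1,0]
    - [1,0,2.5,-0.1,0]
    - [1,0,2.5,-0.1,0]
    - [1,0,2.5,-0.1,0]
    - [1,0,2.5,0,0]
    - [1,0,2.5,0,0]
    - [1,0,2.5,0,0]
    - [1,0,2,0,0]
    - [1,0,1.3,0,0]
    - [1,0,0,0,0]
    - [1,0,0,0,0]

```text
time: 5.85
tool_pos: [0.5769, -0.2248, 0.1613]
ee_rot: [-1.292, 1.57, 1.849]
wrist_force: [-0.2, 0.6, -0.4]
width: 0.0155
```

```bash
python3 - <<'E'
from h import *
go([.578,-.225,.067]); s=robot.snapshot("wrist"); cv2.imwrite("pics/w3.png",s["image"][:,:,::-1]); np.save("w3.npy",s,allow_pickle=True)
print(proj(s,[.578,-.225,.004],True))
E
```

```text
tcp [ 0.5769 -0.2248  0.1613] F [-0.2  0.6 -0.4] w 0.0155  need tool cm [ 9.43  0.03 -0.12]
[323.0375016 186.7977976]
```

View pics/w3.png

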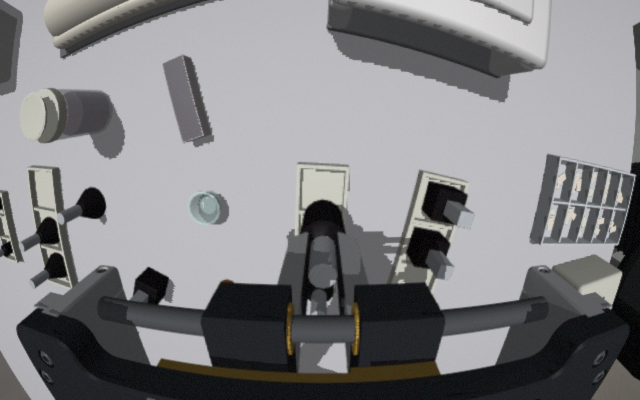

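The tall bottle is held over its empty cell, whose floor centre is at about (323,187) as predicted. Lower, release, retreat.

Request:
carry_out:
  targets:
    - [1,2,0,-0.1,0]
    - [1,2,0,0,0]
    - [1,2,0,0,0]
    - [1,1.5,0,0,0]
    - [1,1,0,0,0]
    - [1,0.5,0,0,0]
    - [1,0.3,0,0,0]
    - [1,0.1,0,0,0]
    - [1,0,0,0,0]
    - [1,0,0,0,0]

```text
time: 6.9
tool_pos: [0.5784, -0.2255, 0.0683]
ee_rot: [2.644, 1.569, -0.499]
wrist_force: [-0.5, 0.7, 0.2]
width: 0.0153
```

```bash
python3 - <<'E'
from h import *
go([.578,-.225,.0655])
E
```

```text
tcp [ 0.5784 -0.2255  0.0683] F [-0.5  0.7  0.2] w 0.0153  need tool cm [ 0.28 -0.05  0.04]
```

Request:
carry_out:
  targets:
    - [1,0.2,0,0,0]
    - [1,0,0,0,0]
    - [0.5,0,0,0,0]
    - [0.5,0,0,0,0]
    - [0.5,0,0,0,0]
    - [0.5,0,0,0,0]
    - [0.5,-2,0,0,0]
    - [0.5,-4,0,0,0]
    - [0.5,-4,0,0,0]
    - [0.5,0,0,0,0]
    - [0.5,0,0,0,0]

```text
time: 8.0
tool_pos: [0.5785, -0.2255, 0.167]
ee_rot: [2.655, 1.568, -0.487]
wrist_force: [0.9, -0.3, -1.3]
width: 0.0473
```

Request:
carry_out:
  targets:
    - [0.5,0,-3.2,1.3,0]
    - [0.5,0,-3.2,1.3,0]
    - [0.5,0,-3.2,1.3,0]
    - [0.5,0,-3.2,1.3,0]
    - [0.5,0,-3.2,1.3,0]
    - [0.5,0,-3.2,1.3,0]
    - [0.5,0,-3.2,1.3,0]
    - [0.5,0,-3.2,1.3,0]
    - [0.5,0,-3.2,1.3,0]
    - [0.5,0,-3.2,1.3,0]
    - [0.5,3.5,0,0.2,0]
    - [0.5,3,0,0,0]
    - [0.5,0,0,0,0]
    - [0.5,0,0,0,0]

```text
time: 9.4
tool_pos: [0.4449, 0.0947, 0.099]
ee_rot: [0.109, 1.567, -3.034]
wrist_force: [-0.1, -0.1, 0.4]
width: 0.0472
```

```bash
python3 - <<'E'
from h import *
go([.4445,.097,.031]); s=robot.snapshot("wrist"); cv2.imwrite("pics/w4.png",s["image"][:,:,::-1]); np.save("w4.npy",s,allow_pickle=True)
print(proj(s,[.4445,.0971,.06],True),R().round(3)[:,1])
s=robot.snapshot("scene"); cv2.imwrite("pics/s4.png",s["image"][:,:,::-1])
E
```

```text
tcp [0.4449 0.0947 0.099 ] F [-0.1 -0.1  0.4] w 0.0472  need tool cm [ 6.8  -0.23  0.02]
[319.77346408 224.59500089] [-0.001 -1.     0.   ]
```

View pics/w4.png

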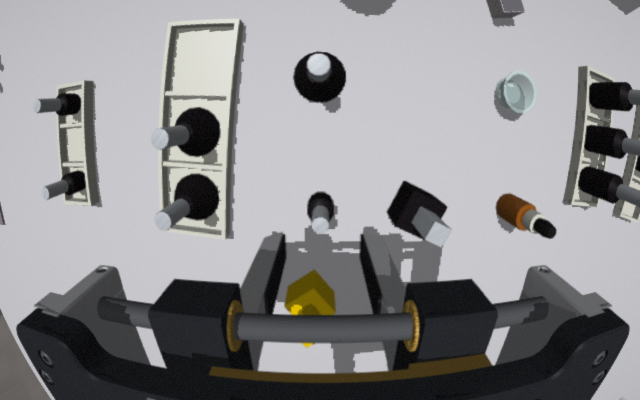

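The tall bottle stands in its cell (upper right). The mini cap is at (320,226), as predicted. Grip the mini.

Request:
carry_out:
  targets:
    - [0.5,2,-0.2,0.05,0]
    - [0.5,2,0,0,0]
    - [0.5,1.7,0,0,0]
    - [0.5,1,0,0,0]
    - [0.5,0,0,0,0]
    - [1,0,0,0,0]
    - [1,0,0,0,0]
    - [1,0,0,0,0]
    - [1,0,0,0,0]
    - [1,0,0,0,0]
    - [1,0,0,0,0]

```text
time: 10.6
tool_pos: [0.4459, 0.0969, 0.0339]
ee_rot: [3.058, 1.57, -0.085]
wrist_force: [-0.3, -0.7, 1.4]
width: 0.0138
```

```bash
python3 - <<'E'
from h import *
go([.5146,.368,.13])
s=np.load("w4.npy",allow_pickle=True).item(); print(onz(s,(75,143),.004,True))
E
```

```text
tcp [0.4459 0.0969 0.0339] F [-0.3 -0.7  1.4] w 0.0138  need tool cm [ -9.61 -27.11  -6.86]
[0.51564276 0.37382264 0.004     ]
```

Request:
carry_out:
  targets:
    - [1,-1,0,0,0]
    - [1,-2,0,0,0]
    - [1,-3,0,0,0]
    - [1,-3,0,0,0]
    - [1,-2,-1,0,0]
    - [1,0,-2,-0.5,0]
    - [1,0,-2.6,-0.7,0]
    - [1,0,-2.6,-0.7,0]
    - [1,0,-2.6,-0.7,0]
    - [1,0,-2.6,-0.7,0]
    - [1,0,-2.6,-0.7,0]
    - [1,0,-2.6,-0.7,0]
    - [1,0,-2.6,-0.7,0]
    - [1,0,-2.6,-0.7,0]
    - [1,0,-2.6,-0.7,0]
    - [1,0,-1.0,-0.1,0]
    - [1,0,0,0,0]
    - [1,0,0,0,0]

```text
time: 12.4
tool_pos: [0.5146, 0.37, 0.1434]
ee_rot: [1.224, 1.57, -1.918]
wrist_force: [-1.0, -0.3, -0.2]
width: 0.0133
```

```bash
python3 - <<'E'
from h import *
go([.515,.369,.038]); s=robot.snapshot("wrist"); cv2.imwrite("pics/w5.png",s["image"][:,:,::-1]); np.save("w5.npy",s,allow_pickle=True)
print(proj(s,[.515,.369,.004],True))
E
```

```text
tcp [0.5146 0.37   0.1434] F [-1.  -0.3 -0.2] w 0.0133  need tool cm [10.54  0.09 -0.05]
[323.63413948 191.27226708]
```

View pics/w5.png

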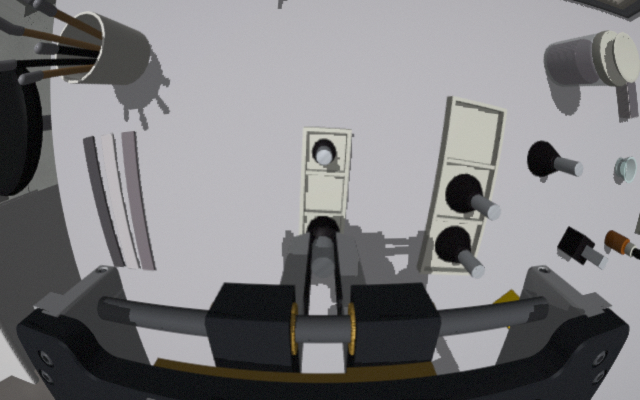

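The middle cell's floor is centred at about (325,192), 2 px right of the tool line, so I shift 3 mm towards -y and lower.

Request:
carry_out:
  targets:
    - [1,2,0.3,-0.05,0]
    - [1,2,0,0,0]
    - [1,2,0,0,0]
    - [1,2,0,0,0]
    - [1,1,0,0,0]
    - [1,0.7,0,0,0]
    - [1,0.4,0,0,0]
    - [1,0.2,0,0,0]
    - [1,0,0,0,0]
    - [1,0,0,0,0]

```text
time: 13.45
tool_pos: [0.5158, 0.3681, 0.0413]
ee_rot: [-2.661, 1.569, 0.48]
wrist_force: [1.0, 0.2, -0.7]
width: 0.0131
```

```bash
python3 - <<'E'
from h import *
go([.515,.367,.0379])
E
```

```text
tcp [0.5158 0.3681 0.0413] F [ 1.   0.2 -0.7] w 0.0131  need tool cm [0.34 0.11 0.08]
```

Request:
carry_out:
  targets:
    - [1,0.3,0,0,0]
    - [1,0,0,0,0]
    - [0.5,0,0,0,0]
    - [0.5,0,0,0,0]
    - [0.5,0,0,0,0]
    - [0.5,0,0,0,0]
    - [0.5,-2,0,0,0]
    - [0.5,-4,0,0,0]
    - [0.5,-4,0,0,0]
    - [0.5,0,0,0,0]

```text
time: 14.45
tool_pos: [0.5187, 0.3698, 0.1456]
ee_rot: [-2.619, 1.557, 0.522]
wrist_force: [0.4, 0.2, 0.9]
width: 0.047
```

Request:
carry_out:
  targets:
    - [0.5,0,3.5,0.7,0]
    - [0.5,0,3.5,0.7,0]
    - [0.5,0,3.5,0.7,0]
    - [0.5,0,3.5,0.7,0]
    - [0.5,0,3.5,0.7,0]
    - [0.5,0,3.5,0.7,0]
    - [0.5,0,3.5,0.7,0]
    - [0.5,0,3.5,0.7,0]
    - [0.5,0,3.5,0.7,0]
    - [0.5,0,3.5,0.7,0]
    - [0.5,1,0.6,0.2,8.5]
    - [0.5,1,0,0,8.5]
    - [0.5,0,0,0,8.5]
    - [0.5,0,0,0,0]
    - [0.5,0,0,0,0]

```text
time: 15.95
tool_pos: [0.4429, 0.0119, 0.1171]
ee_rot: [0.384, 1.57, 3.083]
wrist_force: [0.3, 0.3, 0.5]
width: 0.0471
```

```bash
python3 - <<'E'
from h import *
go([.444,.0113,.045]); s=robot.snapshot("wrist"); cv2.imwrite("pics/w6.png",s["image"][:,:,::-1]); np.save("w6.npy",s,allow_pickle=True)
print(proj(s,[.444,.0113,.08],True),R().round(3))
E
```

```text
tcp [0.4429 0.0119 0.1171] F [0.3 0.3 0.5] w 0.0471  need tool cm [ 7.21  0.01 -0.13]
[323.09483337 223.37115503] [[-0.    -0.429 -0.904]
 [-0.    -0.904  0.429]
 [-1.     0.    -0.   ]]
```

View pics/w6.png

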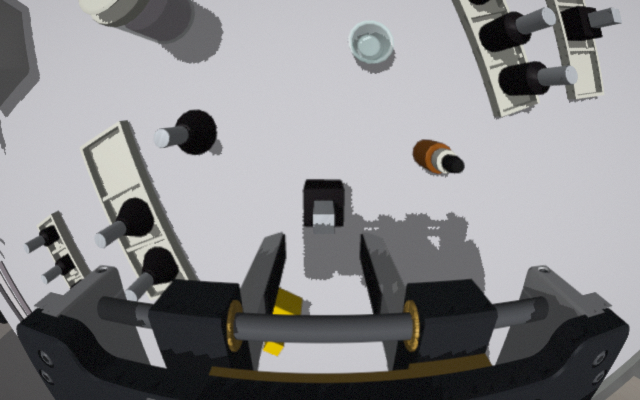

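The square is aligned with the jaws, cap at (323,223). Grip and lift.

Request:
carry_out:
  targets:
    - [0.5,2,0,-0.1,0]
    - [0.5,2,0,0,0]
    - [0.5,2,0,0,0]
    - [0.5,1.1,0,0,0]
    - [0.5,0,0,0,0]
    - [1,0,0,0,0]
    - [1,0,0,0,0]
    - [1,0,0,0,0]
    - [1,0,0,0,0]
    - [1,0,0,0,0]
    - [1,0,0,0,0]

```text
time: 17.1
tool_pos: [0.4443, 0.0114, 0.0469]
ee_rot: [-2.897, 1.57, -0.201]
wrist_force: [0.7, 1.2, 2.1]
width: 0.0157
```

Request:
carry_out:
  targets:
    - [1,-1,0,0,0]
    - [1,-2,0,0,0]
    - [1,-3,0,0,-5]
    - [1,-3,0,0,-5]
    - [1,-3,0,0,-4.5]
    - [1,0,0,0,0]
    - [1,0,0,0,0]

```text
time: 17.8
tool_pos: [0.4442, 0.0114, 0.167]
ee_rot: [-3.114, 1.569, -0.166]
wrist_force: [-0.3, 0.5, -1.3]
width: 0.0161
```

```bash
python3 - <<'E'
from h import *
go([.4517,-.3383,.16]);print(R().round(3))
s=robot.snapshot("scene"); cv2.imwrite("pics/s6.png",cv2.resize(s["image"][90:340,120:520,::-1],None,fx=2,fy=2))
E
```

```text
tcp [0.4442 0.0114 0.167 ] F [-0.3  0.5 -1.3] w 0.0161  need tool cm [ 0.71 34.17 -7.47]
[[ 0.001 -0.192 -0.981]
 [-0.    -0.981  0.192]
 [-1.    -0.    -0.001]]
```

View pics/s6.png

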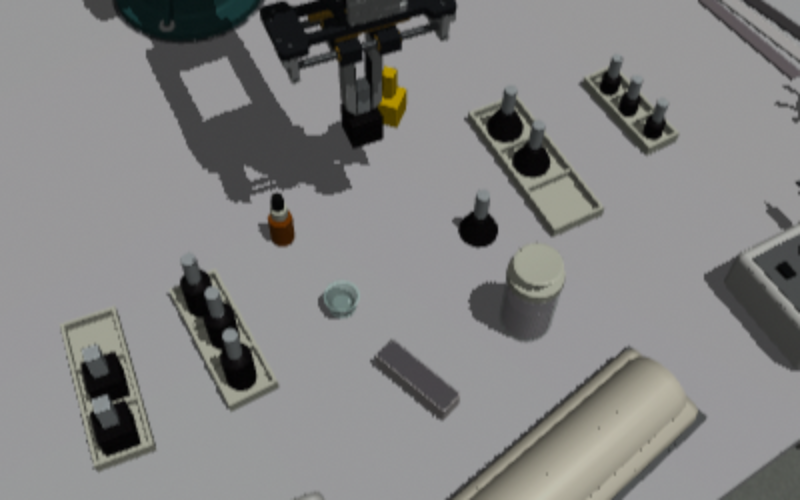

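Tall (234,345 in the crop) and mini (630,95) stand upright in their trays. Now carry the square to its cell.

Request:
carry_out:
  targets:
    - [1,-1,1,-0.2,0]
    - [1,-1,2,-0.4,0]
    - [1,0,2.6,-0.6,0]
    - [1,0,2.6,-0.6,0]
    - [1,0,2.6,-0.6,0]
    - [1,0,2.6,-0.6,0]
    - [1,0,2.6,-0.6,0]
    - [1,0,2.6,-0.6,0]
    - [1,0,2.6,-0.6,0]
    - [1,0,2.6,-0.6,0]
    - [1,0,2.6,-0.6,0]
    - [1,0,2.6,-0.6,0]
    - [1,0,2.6,-0.6,0]
    - [1,0,1.6,-0.2,0]
    - [1,0,1,-0.1,0]
    - [1,0,0,0,0]
    - [1,0,0,0,0]

```text
time: 19.55
tool_pos: [0.452, -0.3379, 0.1863]
ee_rot: [-1.031, 1.57, 1.918]
wrist_force: [0.3, 0.0, 0.2]
width: 0.0162
```

```bash
python3 - <<'E'
from h import *
go([.4517,-.3383,.051]); s=robot.snapshot("wrist"); cv2.imwrite("pics/w7.png",s["image"][:,:,::-1]); np.save("w7.npy",s,allow_pickle=True)
print(proj(s,[.4517,-.3383,.004],True))
E
```

```text
tcp [ 0.452  -0.3379  0.1863] F [0.3 0.  0.2] w 0.0162  need tool cm [1.353e+01 5.000e-02 1.000e-02]
[323.22645741 183.05729677]
```

View pics/w7.png

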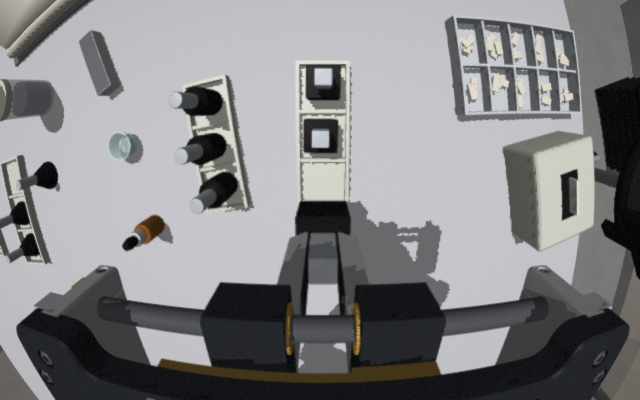

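```bash
python3 - <<'E'
from h import *
s=np.load("w7.npy",allow_pickle=True).item()
a,b=[onz(s,u,.016,True) for u in((323.5,64),(323.5,161.5))]; d=(a-b)/np.linalg.norm(a-b); print(a,b,np.linalg.norm(a-b),b-.028*d); go(b-.028*d)
E
```

```text
[ 0.58823569 -0.36528805  0.016     ] [ 0.47904433 -0.34393578  0.016     ] 0.11125948009613827 [ 0.45156481 -0.33856219  0.016     ]
tcp [ 0.4521 -0.3377  0.1866] F [ 0.4 -0.3 -0.7] w 0.0159  need tool cm [17.06  0.1   0.04]
```

The cell centre agrees to 1 mm, and the two walls measure 111 mm apart against 112 expected. Lower.

Request:
carry_out:
  targets:
    - [1,2,0.1,0,0]
    - [1,3,0,0,0]
    - [1,3,0,0,0]
    - [1,2,0,0,0]
    - [1,1.5,0,0,0]
    - [1,1,0,0,0]
    - [1,0.5,0,0,0]
    - [1,0.3,0,0,0]
    - [1,0.1,0,0,0]
    - [1,0,0,0,0]
    - [1,0,0,0,0]

```text
time: 20.7
tool_pos: [0.4523, -0.34, 0.0533]
ee_rot: [2.561, 1.569, -0.773]
wrist_force: [0.4, 0.6, -1.1]
width: 0.0161
```

```bash
python3 - <<'E'
from h import *
go([.4517,-.3385,.0509])
E
```

```text
tcp [ 0.4523 -0.34    0.0533] F [ 0.4  0.6 -1.1] w 0.0161  need tool cm [ 0.24 -0.14  0.08]
```

Request:
carry_out:
  targets:
    - [1,0.25,0,0,0]
    - [1,0,0,0,0]
    - [0.5,0,0,0,0]
    - [0.5,0,0,0,0]
    - [0.5,0,0,0,0]
    - [0.5,0,0,0,0]
    - [0.5,-2,0,0,0]
    - [0.5,-4,0,0,0]
    - [0.5,-4,0,0,0]
    - [0.5,-2,0,0,-5.5]
    - [0.5,0,0,0,-5.5]
    - [0.5,0,0,0,0]

```text
time: 21.9
tool_pos: [0.4523, -0.3398, 0.1711]
ee_rot: [2.391, 1.569, -0.751]
wrist_force: [0.4, -0.6, 0.0]
width: 0.0473
```

Request:
carry_out:
  targets:
    - [0.5,0,-3.6,-0.9,0]
    - [0.5,0,-3.6,-0.9,0]
    - [0.5,0,-3.6,-0.9,0]
    - [0.5,0,-3.6,-0.9,0]
    - [0.5,0,-3.6,-0.9,0]
    - [0.5,0,-3.6,-0.9,0]
    - [0.5,0,-3.6,-0.9,0]
    - [0.5,0,-3.6,-0.9,0]
    - [0.5,0,-3.6,-0.9,0]
    - [0.5,0,-3.6,-0.9,0]
    - [0.5,0,-3.6,-0.9,0]
    - [0.5,0,-3.6,-0.8,0]
    - [0.5,3,0,0,0]
    - [0.5,2.8,0,0,0]
    - [0.5,0,0,0,0]
    - [0.5,0,0,0,0]

```text
time: 23.5
tool_pos: [0.5584, 0.0923, 0.111]
ee_rot: [0.099, 1.568, -3.045]
wrist_force: [0.5, -0.5, 1.8]
width: 0.047
```

```bash
python3 - <<'E'
from h import *
go([.559,.097,.04]); s=robot.snapshot("wrist"); cv2.imwrite("pics/w8.png",s["image"][:,:,::-1]); np.save("w8.npy",s,allow_pickle=True)
print(proj(s,[.559,.097,.074],True),R().round(3))
E
```

```text
tcp [0.5584 0.0923 0.111 ] F [ 0.5 -0.5  1.8] w 0.047  need tool cm [ 7.1  -0.48 -0.08]
[316.57116718 224.36707268] [[ 0.001 -0.002 -1.   ]
 [-0.    -1.     0.002]
 [-1.     0.    -0.001]]
```

View pics/w8.png

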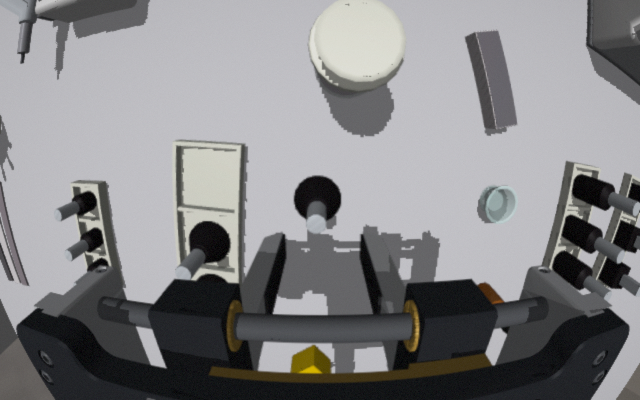

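The bell cap is at (317,224), matching the prediction. Its empty cell floor is centred near (210,178).

Request:
carry_out:
  targets:
    - [0.5,1,-0.45,-0.1,0]
    - [0.5,2,0,0,0]
    - [0.5,2,0,0,0]
    - [0.5,2,0,0,0]
    - [0.5,0,0,0,0]
    - [0.5,0,0,0,0]
    - [1,0,0,0,0]
    - [1,0,0,0,0]
    - [1,0,0,0,0]
    - [1,0,0,0,0]
    - [1,0,0,0,0]
    - [1,0,0,0,0]

```text
time: 24.75
tool_pos: [0.5605, 0.0969, 0.0424]
ee_rot: [-3.14, 1.57, 0.001]
wrist_force: [-0.6, 0.6, 1.8]
width: 0.0154
```

```bash
python3 - <<'E'
from h import *
s=np.load("w8.npy",allow_pickle=True).item()
print(onz(s,(210,178),.006,True)); go([.581,.203,.13])
E
```

```text
[0.58148838 0.20285013 0.006     ]
tcp [0.5605 0.0969 0.0424] F [-0.6  0.6  1.8] w 0.0154  need tool cm [ -8.76 -10.61  -2.05]
```

Request:
carry_out:
  targets:
    - [1,-1,0,0,0]
    - [1,-2,0,0,0]
    - [1,-3,0,0,0]
    - [1,-2,0,0,0]
    - [1,0,-1,-0.2,0]
    - [1,0,-2,-0.4,0]
    - [1,0,-2.5,-0.5,0]
    - [1,0,-2.5,-0.5,0]
    - [1,0,-1.6,-0.3,0]
    - [1,0,-1,-0.15,0]
    - [1,0,0,0,0]
    - [1,0,0,0,0]
    - [1,2,0,0,0]
    - [1,2,0,0,0]
    - [1,2,0,0,0]
    - [1,0.6,0,0,0]
    - [1,0.4,0,0,0]
    - [1,0.2,0,0,0]
    - [1,0,0,0,0]
    - [1,0,0,0,0]

```text
time: 26.75
tool_pos: [0.5815, 0.2029, 0.0511]
ee_rot: [-2.952, 1.569, 0.189]
wrist_force: [-0.2, 0.1, -0.9]
width: 0.0154
```

```bash
python3 - <<'E'
from h import *
go([.581,.203,.0464])
E
```

```text
tcp [0.5815 0.2029 0.0511] F [-0.2  0.1 -0.9] w 0.0154  need tool cm [ 0.47 -0.01  0.05]
```

Lower the last 4.5 mm, release, rise, and back off towards the robot for a clear final view.

Request:
carry_out:
  targets:
    - [1,0.25,0,0,0]
    - [1,0.2,0,0,0]
    - [1,0,0,0,0]
    - [0.5,0,0,0,0]
    - [0.5,0,0,0,0]
    - [0.5,0,0,0,0]
    - [0.5,0,0,0,0]
    - [0.5,-2,0,0,0]
    - [0.5,-4,0,0,0]
    - [0.5,-4,0,0,0]
    - [0.5,-4,0,0,0]
    - [0.5,-2,1,3,0]
    - [0.5,0,2,4,0]
    - [0.5,0,2,4,0]
    - [0.5,0,2,4,0]
    - [0.5,0,2,4,0]
    - [0.5,0,0,0,0]
    - [0.5,0,0,0,0]

```text
time: 28.55
tool_pos: [0.3906, 0.1129, 0.2059]
ee_rot: [-2.974, 1.568, 0.167]
wrist_force: [0.3, 0.1, 1.7]
width: 0.0469
```

```bash
python3 - <<'E'
from h import *
go([.4,.1,.2])
s=robot.snapshot("scene"); cv2.imwrite("pics/s9.png",cv2.resize(s["image"][90:340,120:520,::-1],None,fx=2,fy=2))
s=robot.snapshot("top"); cv2.imwrite("pics/t9.png",cv2.resize(s["image"][130:280,160:460,::-1],None,fx=2.5,fy=2.5))
E
```

```text
tcp [0.3906 0.1129 0.2059] F [0.3 0.1 1.7] w 0.0469  need tool cm [ 0.6   1.28 -0.94]
```

View pics/s9.png

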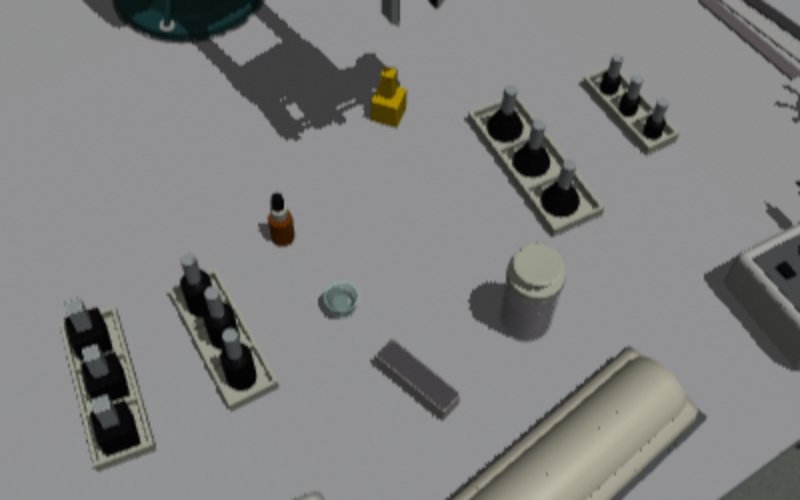

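View pics/t9.png

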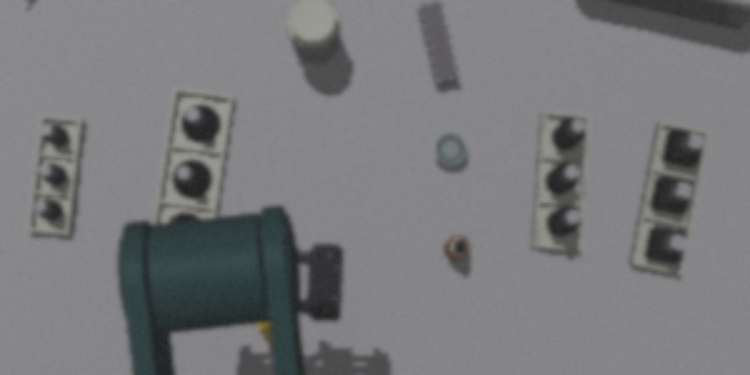

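All twelve tray cells are filled with upright bottles: the strays are at (88,325), (237,355), (630,95) and (563,185) in the scene crop. The oil, pump and yellow block look unmoved. Handing in.

```bash
python3 -c "
from bench import robot
print(robot.close_job())"
```

```text
the job is handed in; nothing more can be done
None
```

All four polish bottles are back in the empty cells of their matching trays, placed in the order tall, mini, square, bell. I handed the job in at about 28.6 s of the 109 s allowed.

- **Handling:** I held each bottle by its cap and kept it upright. Each was lowered to within about 1 mm of the cell floor before I let go. For the square bottle I turned the jaws to its faces, then to its tray's angle.
- **Final checks:** The last scene view shows three upright bottles in every tray. The oil dropper, the pump bottle and the yellow look-alike appear where they were. In the final top view the arm hid part of the bell tray and the yellow look-alike, so I judged those from the scene view. Wrist forces read after each move were at most about 2.5 N.
- **Disagreements:** Position estimates from the wrist and top cameras differed by 1–4 mm, well inside the spare room in the cells. No check failed.

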